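# Seal the canister left open on the noodle counter

### The job

One of the two lever-lid canisters on the counter has been left unsealed: its lid is riding up and its lever is standing up. With the fingertips, press that lid fully home, then push its lever over until it snaps down flat on the lid. Only touch and push: do not lift, tip or shove either canister, leave the other one sealed, and do not disturb the bottles and the toothpick cup.

Things in the scene. Friction and masses are not known exactly. Their poses are not given: they have to be found in the camera images.
- open_canister: The canister to be sealed: loose, upright, round white stoneware jar, 116 mm across, 120 mm high, about 1.8 kg with lid, under a steel lid (disc 112 mm across, 12 mm thick; top 132 mm above the counter when home). Origin: centre of the underside, z up; x is the way the lever falls when flipped shut. More than about 4 N sideways at the standing lever's top would tip it; pressing down inside the lid's rim is safe.
- open_centre (a point): Centre of the same canister's jar, half-way up (60 mm above its underside). Axes as the canister's.
- open_lid (a joint): How far that lid rides up, m: 0 = fully home on the rim, largest 0.012; it starts 0.007 to 0.011 up, with the black gasket showing. It slides straight down against gasket friction: 4 to 5 N move it, it stops firmly when home and stays where it is left. Pushing the lever over does not press it home.
- open_press (a point): Point on the bare top of that lid, on the canister's x axis 15 mm from the lid's centre towards where the lever will lie; a good place to press. With the lever standing, 30 mm of bare, flat lid lie free all round it. Moves with the lid.
- open_lever (a joint): Angle of that lid's lever, rad: 0 = flat on the lid (locked), 1.9 = standing up, leaning 19 degrees backward against its stop (unlocked; the start). Over-centre: a spring holds it at either stop, dead centre is at 0.95; before it the lever springs back up, past it it snaps flat by itself. About 1.5 to 2 N at the tip, square to the lever, flip it.
- open_pivot (a point): Pivot of that lever, 30 mm behind the lid's centre (on the canister's -x side), 10 mm above the lid's top. The pivot axis is the canister's y axis. Moves with the lid.
- open_tip (a point): End of that lever, on the upper face of its finger tab, 75 mm from the pivot. Flat steel bar 22 mm wide, 5 mm thick, tab 26 mm wide. While it stands, the tip is about 60 mm behind the lid's centre and 70 mm above the pivot; the side to push, towards the canister's +x, faces the canister's -x side. The point's x axis runs along the lever from pivot to tip.
- sealed_centre (a point): Centre, half-way up, of the second, identical canister, which is already sealed (lid home, lever flat). Its axes are as for the first. It must be left alone.
- sealed_lid (a joint): Lid of the second canister, as open_lid; starts at 0.
- sealed_lever (a joint): Lever of the second canister, as open_lever; starts flat, at 0.
- squeeze_centre (a point): Centre of a loose squeeze bottle, 68 mm across, 205 mm high with its pointed nozzle (100 mm above its underside). Stands beyond the canisters, seen from the robot. Leave alone.
- pourer_centre (a point): Centre of a loose sauce pourer, 70 mm across, 146 mm high (58 mm above its underside). Stands to the right of the canisters. Leave alone.
- toothpick_centre (a point): Centre of a loose wooden toothpick cup, 62 mm across, 72 mm high plus the picks (120 mm in all) (36 mm above its underside). Stands to the left of the canisters. Leave alone.
Things that resemble listed ones, but are neither listed nor needed, are in the scene too. What is shaped like the open_canister but blue or yellow is not meant.

How it is judged:
By the outcome, as a careful person would: the job done as asked, in the order asked, and still so for the second after the job is handed in, with the robot touching nothing.
It also fails if it takes over 48 s, if anything falls off the work surface, if the arm or the gripper's body presses on something with over 40 N, if the wrist force passes 120 N, or if a joint passes its speed limit or range.

### The arm

A 6-joint arm with a two-finger parallel gripper is mounted at the origin on the work surface. World frame = base frame: x ahead of the robot, y to its left, z up, the work surface at z = 0. Lengths are in m, angles in rad, forces in N, time in s.
With the tool pointing down it reaches from about 0.3 to 0.775 m from the base axis. Payload 14.6 kg.
Tool frame: the origin (TCP) lies at the very end of the fingers, on their centre line; the grasp point (between the pads) lies 19 mm behind it; z points along the fingers, x is the direction in which the jaws open and shut, and the axes are right-handed (so a half turn about z gives the same grasp; the last joint's range is limited). The gripper opens to 94 mm and grips with 3 to 60 N. Pads are 16 mm wide; open, the fingers measure 119 mm over their backs; the gripper's body (75 mm by 177 mm) begins 78 mm behind the grasp point.
Start: joints at [-0.067, 0.3, 1.521, -0, 1.321, -0.067], TCP at [0.55, -0, 0.205] pointing down, gripper open.
Joint ranges: [-3.03, 3.03], [-0.79, 2.21], [0.23, 2.52], [-1.04, 4.18], [0, 3.07], [-2.55, 2.55]. Speed limits (rad/s): [2.22, 2.22, 2.57, 3.14, 3.14, 3.14].

### API

Orientations are given as a unit quaternion [w, x, y, z].
In Python, from station import r gives the robot as it stands.
- The arm moves only by the shell command python3 -m crank 'ROWS' [FORCE]. ROWS is JSON, one flat list of numbers, 7 for each row, row after row: the shift along the tool's x, y, z in mm, then the turn, a rotation vector about the tool's x, y, z in degrees, then the closure, from -1 (fully open) to 1 (shut). In form: [dx, dy, dz, wx, wy, wz, fingers, dx, dy, dz, wx, wy, wz, fingers, ...]. A call has 1 to 20 rows; each row shifts and turns the commanded pose from where the row before left it, along the tool's axes as they then stand; what a row does not reach is not made up. A row lasts 1/8 s, in which the tool goes at most 62.5 mm and 10.7 degrees, less where a joint would pass 70% of its speed; a pose out of reach is approached as far as the arm can. A call is refused whole if a number of a shift passes 62.5 or a number of a turn 10.7, either way. A call with a gripper value outside its range is refused whole. The fingers move at their own pace and stop on an object; FORCE is the grip in N (left out, the last holds). Time passes only in rows, so rows that do not move let the fingers close. It gives the time, the measured TCP pose, the force and the opening at its end, in the units of the state.
- r.read_state(): the state, without advancing time (a new reading comes with each control period).
- r.grab_frame(name): name is "scene" or "side" or "wrist"; returns (picture, depth): 420x560x3 uint8, red, green, blue; 420x560 float32, m along the optical axis (not along the pixel's ray), 0 where there is no reading.
- r.camera_info(name): a dict with "mtx" (3x3 intrinsics, pixels), "view" (4x4, takes a point from world to camera coordinates). Camera axes: x right, y up, looking along -z (the intrinsics and any distortion apply to the point x, -y, -z); pixel columns grow to the right and rows downward; lengths in m; the calibration is good to about 2 mm. A picture is of the moment at which its call begins: read the wrist's pose just before it. camera_info takes no time and is no camera call; for the wrist camera it gives the pose at the moment of the call.
- r.job_done(): hands the job in, once; it reports no verdict.
Trained networks look in the newest picture that a camera, given by its name, has taken for a name from the list of things; names that differ only in an ending like _2 or _b are one class to them, and where a whole thing is asked for, a point or a joint stands for the part that bears it (a point fixed in the world has none). Each returns a list of dicts, best first, with "conf" (0 to 1); they miss things now and then, are a little off and sometimes report something else, mostly with a low value. They report only what shows in the picture. A call takes as long as a camera call. They do not tell look-alikes from the thing itself.
- r.find_in(camera, thing): "centre" ([column, row] in pixels, amid what is visible of it).
- r.outline_of(camera, thing): "region" (420x560 bool, what is visible of it) and "centre" ([column, row] in pixels, amid what is visible of it).
The state is a dict: "t": time; "joints": joint angles; "qd": joint speeds; "joint_torque": joint torques, N m; "tcp_pos": TCP position; "eef_rot": TCP orientation; "wrist_force": force on the tool from outside, world axes, zero at the start; "moment": the same for the moment, N m; "grip_width": finger opening in m.
Only numpy, scipy, OpenCV 4.12 (cv2) and the standard library are available. Lean on these libraries where they do the work, as an engineer would, in place of code of your own. Each camera call takes 0.05 s, during which the arm holds its last target.

## Working session

There is one attempt and no reset: what is moved stays moved. The work goes in short steps, Python scripts to look and compute and a shell command to move; the robot and the scene stay as the last step left them, time stands still between calls to the robot, and variables do not carry over. Pictures are saved under pics/ and viewed, and the job is handed in when it is done.

```bash
mkdir -p pics; ls
python3 - <<'E'
from station import r
import cv2,numpy as np
print(r.read_state())
for c in("scene","side"):
    p,d=r.grab_frame(c); cv2.imwrite(f"pics/{c}0.png",p[:,:,::-1]); np.savez(f"{c}0.npz",p=p,d=d,**r.camera_info(c))
    i=r.camera_info(c); print(c,i)
    for t in("open_canister","open_tip","open_press","sealed_centre","open_lever"):
        print(t,[(x["conf"],x["centre"]) for x in r.find_in(c,t)])
E
```

```text
pics
{'t': 0.0, 'joints': array([-6.66356645e-02,  3.00440544e-01,  1.52162341e+00, -1.73395714e-05,
        1.32072170e+00, -6.65934219e-02]), 'qd': array([ 3.44759373e-04, -6.95076775e-05, -8.63429526e-04,  2.07456945e-04,
        1.04003052e-03, -2.01689164e-03]), 'joint_torque': array([-1.53750298e-03, -5.31805658e+01, -3.52735734e+01,  7.07558286e-02,
        2.43994006e-02, -4.79655944e-05]), 'tcp_pos': array([ 5.49713360e-01, -7.97701396e-06,  2.04885194e-01]), 'eef_rot': array([-3.13259331e-05,  9.99999822e-01, -1.89707134e-05, -5.95735071e-04]), 'wrist_force': array([0.08892146, 0.36836065, 0.15483976]), 'moment': array([-0.00896199,  0.0256942 , -0.02132524]), 'grip_width': 0.09409865006958643}
scene {'mtx': array([[473.1765246 ,   0.        , 278.77850039],
       [  0.        , 473.1765246 , 217.1609049 ],
       [  0.        ,   0.        ,   1.        ]]), 'view': array([[-0.86602703,  0.49999393, -0.00180379,  0.50985274],
       [-0.39391907, -0.68006671,  0.61833408,  0.15164092],
       [ 0.30793659,  0.53620457,  0.7859133 , -1.29959971],
       [ 0.        ,  0.  
[... 606 characters left out ...]
   ,   1.        ]]), 'view': array([[-0.91276446, -0.40817481,  0.01594863,  0.52994558],
       [ 0.26874854, -0.57065874,  0.77596574, -0.24624202],
       [-0.30762844,  0.71256012,  0.6305734 , -0.96171535],
       [ 0.        ,  0.        ,  0.        ,  1.        ]])}
open_canister [(0.85, [258.7, 158.6]), (0.79, [361.3, 224.5]), (0.69, [296.3, 192.3]), (0.57, [376.9, 177.7]), (0.41, [297.3, 172.3])]
open_tip [(0.75, [378.7, 169.4]), (0.53, [368.1, 201.6]), (0.49, [311.7, 156.9])]
open_press [(0.77, [302.1, 171.0]), (0.71, [253.1, 139.8]), (0.7, [372.6, 168.1]), (0.62, [363.8, 211.5])]
sealed_centre []
open_lever [(0.61, [364.6, 203.0]), (0.51, [380.7, 163.0]), (0.33, [225.5, 368.8])]
```

View pics/scene0.png

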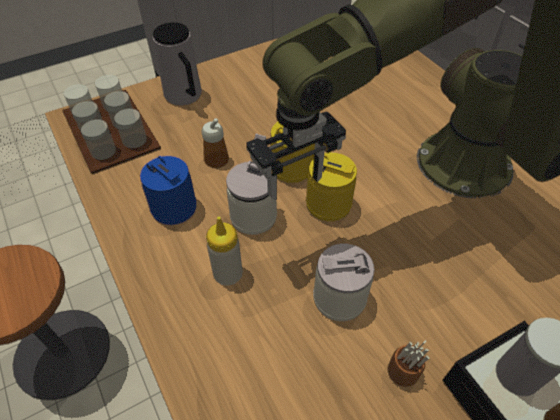

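View pics/side0.png

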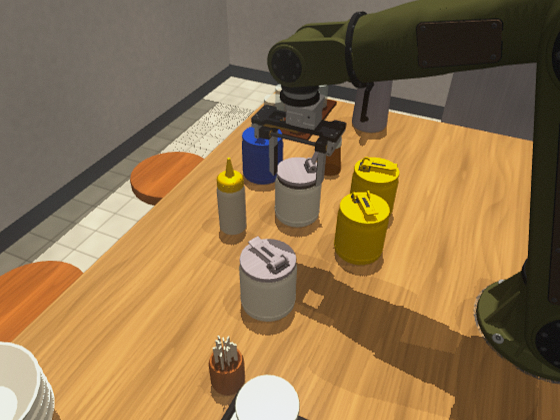

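Run:
```python
import cv2,numpy as np
a=cv2.imread("pics/scene0.png");b=cv2.imread("pics/side0.png")
f=lambda im,x,y,w:cv2.resize(im[y:y+w,x:x+w],(390,390),interpolation=cv2.INTER_CUBIC)
cv2.imwrite("pics/crop0.png",np.hstack([f(a,205,140,100),f(b,250,130,100)]))
cv2.imwrite("pics/crop1.png",np.hstack([f(a,295,230,100),f(b,220,225,100)]))
```

```text
(no output)
```

View pics/crop0.png

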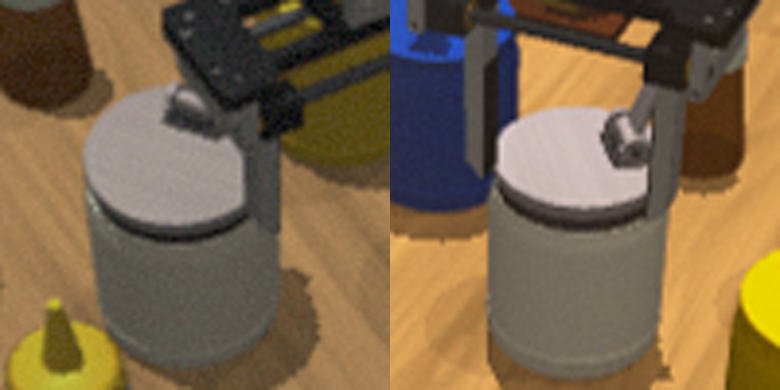

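View pics/crop1.png

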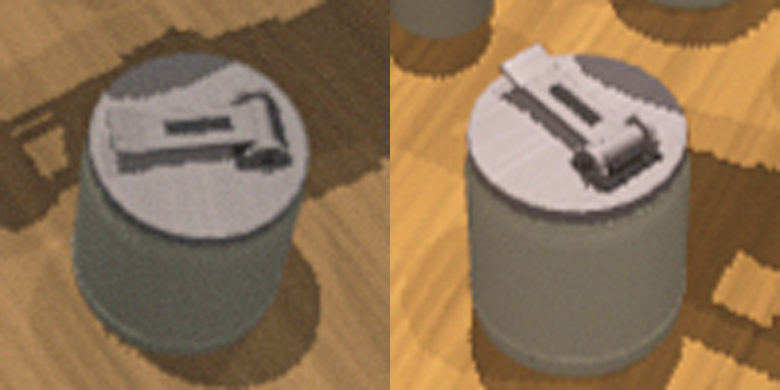

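The white canister at scene (252,197) / side (297,192) has its gasket showing and its lever standing, so it is the open one. The white one at scene (343,282) / side (268,280) has its lever flat, so it is sealed. The blue one (168,190) and the yellow ones (298,150) and (332,188) are look-alikes. The gripper hides the lever. I'll locate everything first.

```bash
cat > h.py <<'E'
import numpy as np,cv2
def pts(p,d,mtx,view):
    v,u=np.mgrid[0:d.shape[0],0:d.shape[1]]
    X=np.stack([(u-mtx[0,2])/mtx[0,0]*d,-(v-mtx[1,2])/mtx[1,1]*d,-d],-1)
    R=view[:3,:3];t=view[:3,3]
    W=(X-t)@R
    W[d==0]=np.nan
    return W
def proj(P,mtx,view):
    c=view[:3,:3]@np.asarray(P)+view[:3,3]
    return mtx[0,2]+mtx[0,0]*c[0]/-c[2], mtx[1,2]-mtx[1,1]*c[1]/-c[2]
def load(n):
    z=np.load(n); return z["p"],z["d"],z["mtx"],z["view"]
def circ(xy):
    A=np.c_[2*xy,np.ones(len(xy))];s=np.linalg.lstsq(A,(xy**2).sum(1),rcond=None)[0]
    return s[0],s[1],np.sqrt(s[2]+s[0]**2+s[1]**2)
E
python3 - <<'E'
from h import *
for c,boxes in(("scene",{"open":(225,155,285,240),"sealed":(312,240,378,325),"squeeze":(205,215,245,285),"pour":(200,118,232,170),"tooth":(385,340,430,390),"blue":(140,155,200,225)}),("side",{"open":(270,155,325,228),"sealed":(238,235,300,320),"squeeze":(215,155,248,240),"tooth":(205,335,250,395)})):
    p,d,m,v=load(c+"0.npz");W=pts(p,d,m,v)
    for k,(x0,y0,x1,y1) in boxes.items():
        q=W[y0:y1,x0:x1].reshape(-1,3);q=q[~np.isnan(q[:,0])]
        h,e=np.histogram(q[:,2],bins=np.arange(.1,.2,.003))
        print(c,k,"z hist",[(round(e[i],3),h[i]) for i in np.argsort(-h)[:4]])
        s=q[(q[:,2]>.015)&(q[:,2]<.17)]
        print("   bbox",s.min(0).round(3),s.max(0).round(3),"zmax",q[:,2].max().round(3), "wall med",np.median(s,0).round(3))
        zp=e[np.argmax(h)]
        t=q[abs(q[:,2]-zp)<.006]
        if k in("open","sealed"): 
            import cv2
            (cx,cy),R=cv2.minEnclosingCircle(t[:,:2].astype(np.float32));print("   lid",cx,cy,R,np.median(t[:,2]))
            w=q[(q[:,2]>.03)&(q[:,2]<.11)]; print("   wall circ",np.round(circ(w[:,:2]),4))
E
```

```text
scene open z hist [(np.float64(0.139), np.int64(672)), (np.float64(0.136), np.int64(302)), (np.float64(0.142), np.int64(111)), (np.float64(0.154), np.int64(100))]
   bbox [ 0.467 -0.336  0.015] [0.72  0.018 0.165] zmax 0.347 wall med [ 0.613 -0.088  0.119]
   lid 0.6377363204956055 -0.08091745525598526 0.11230587214231491 0.139829442780809
   wall circ [ 0.5703 -0.1603  0.0978]
scene sealed z hist [(np.float64(0.13), np.int64(984)), (np.float64(0.127), np.int64(483)), (np.float64(0.145), np.int64(237)), (np.float64(0.142), np.int64(176))]
   bbox [0.481 0.119 0.015] [0.596 0.233 0.153] zmax 0.153 wall med [0.555 0.193 0.129]
   lid 0.5376201868057251 0.17445078492164612 0.056718505918979645 0.13069543501862915
   wall circ [0.5371 0.1742 0.057 ]
scene squeeze z hist [(np.float64(0.154), np.int64(190)), (np.float64(0.151), np.int64(101)), (np.float64(0.157), np.int64(97)), (np.float64(0.148), np.int64(82))]
   bbox [ 0.634 -0.141  0.015] [0.755 0.028 0.17 ] zmax 0.205 wall med [0.726 0.014 0.109]
scene pour z hist [(np.float64(0.112), np.int64(94)), (np.float64(0.115), np.int64(44)), 
[... 1228 characters left out ...]
[0.475 0.119 0.015] [0.589 0.234 0.153] zmax 0.153 wall med [0.521 0.206 0.122]
   lid 0.5340332388877869 0.17404364049434662 0.0575244314968586 0.13206957032271696
   wall circ [0.5342 0.1741 0.0575]
side squeeze z hist [(np.float64(0.157), np.int64(100)), (np.float64(0.154), np.int64(83)), (np.float64(0.151), np.int64(49)), (np.float64(0.121), np.int64(44))]
   bbox [ 0.683 -0.218  0.015] [0.801 0.03  0.17 ] zmax 0.206 wall med [0.706 0.016 0.098]
side tooth z hist [(np.float64(0.118), np.int64(48)), (np.float64(0.115), np.int64(47)), (np.float64(0.109), np.int64(36)), (np.float64(0.121), np.int64(34))]
   bbox [0.463 0.348 0.015] [0.548 0.436 0.129] zmax 0.241 wall med [0.511 0.387 0.072]
```

```bash
python3 -m crank '[0,0,-40,0,0,0,1,0,-30,-40,0,0,0,1,0,-50,-20,0,0,0,1,0,-50,0,0,0,0,1,0,0,0,0,0,0,1]'
python3 - <<'E'
from station import r
from h import *
for c in("scene","side","wrist"):
    i=r.camera_info(c);p,d=r.grab_frame(c); cv2.imwrite(f"pics/{c}1.png",p[:,:,::-1]); np.savez(f"{c}1.npz",p=p,d=d,**i)
    if c!="wrist":
        for t in("open_tip","open_press"):
            print(c,t,[(x["conf"],x["centre"]) for x in r.find_in(c,t)])
a=cv2.imread("pics/scene1.png");b=cv2.imread("pics/side1.png")
f=lambda im,x,y,w:cv2.resize(im[y:y+w,x:x+w],(390,390),interpolation=cv2.INTER_CUBIC)
cv2.imwrite("pics/crop2.png",np.hstack([f(a,205,130,110),f(b,250,120,110)]))
E
```

```text
t: 1.23
tcp_pos: [0.5496, 0.1326, 0.3054]
eef_rot: [-0.0, 1.0, 0.002, -0.0]
wrist_force: [0.9, -0.1, -0.2]
grip_width: 0.0475
scene open_tip [(0.78, [293.4, 128.0]), (0.72, [163.5, 166.6]), (0.66, [258.8, 150.4])]
scene open_press [(0.93, [164.1, 175.5]), (0.83, [337.4, 178.1]), (0.67, [291.7, 131.0]), (0.56, [256.9, 177.1])]
side open_tip [(0.82, [366.5, 203.6]), (0.58, [317.7, 153.1]), (0.57, [262.9, 128.1]), (0.49, [380.5, 167.4])]
side open_press [(0.88, [263.7, 136.6]), (0.81, [372.7, 174.0]), (0.59, [363.0, 208.3])]
```

View pics/crop2.png

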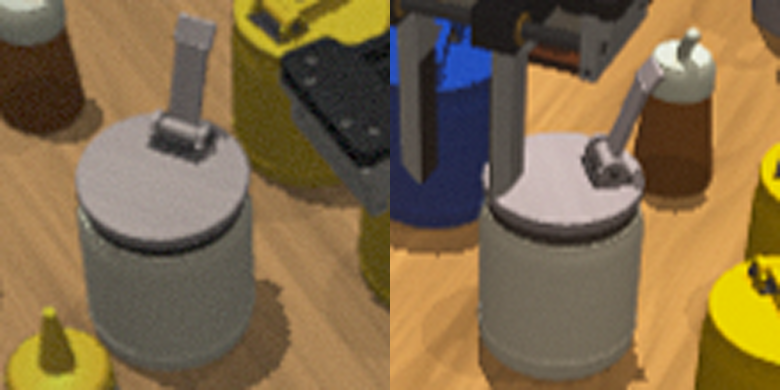

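View pics/wrist1.png

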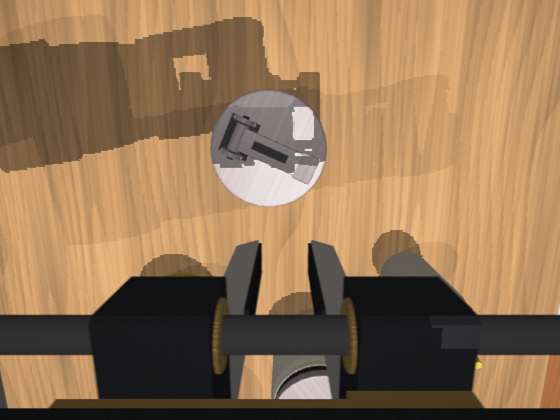

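The open canister's lever now shows clearly, with its tab near scene (260,137) and side (317,141). The wrist picture shows the sealed canister at (268,148). Next I'll measure the lid and lever from depth.

Run:
```python
from h import *
Q={}
for c,(x0,y0,x1,y1) in(("scene",(222,130,282,240)),("side",(262,125,345,235))):
    p,d,m,v=load(c+"1.npz");W=pts(p,d,m,v)
    q=W[y0:y1,x0:x1].reshape(-1,3);q=q[~np.isnan(q[:,0])]
    q=q[np.hypot(q[:,0]-.59,q[:,1]+.115)<.105]; Q[c]=q
    w=q[(q[:,2]>.03)&(q[:,2]<.11)&(np.hypot(q[:,0]-.59,q[:,1]+.115)<.068)]
    print(c,"wall",np.round(circ(w[:,:2]),4))
    l=q[(abs(q[:,2]-.141)<.007)&(np.hypot(q[:,0]-.59,q[:,1]+.115)<.068)]
    print(" lid",cv2.minEnclosingCircle(l[:,:2].astype(np.float32)),np.median(l[:,2]),len(l))
    u=q[(q[:,2]>.165)&(q[:,2]<.24)]
    if c=="side": u=u[u[:,1]<-.03]
    for z in np.arange(.15,.24,.01):
        s=q[abs(q[:,2]-z)<.005]; print("  z",round(z,3),len(s),np.median(s,0).round(4) if len(s) else "", s.min(0).round(3) if len(s) else "",s.max(0).round(3) if len(s) else "")
```

```text
scene wall [ 0.5935 -0.1213  0.057 ]
 lid ((0.5945721864700317, -0.12148614227771759), 0.05798675864934921) 0.13988616147049507 1331
  z 0.15 82 [ 0.5728 -0.1346  0.1495] [ 0.552 -0.155  0.145] [ 0.599 -0.089  0.155]
  z 0.16 83 [ 0.5674 -0.1408  0.1576] [ 0.554 -0.156  0.155] [ 0.586 -0.121  0.165]
  z 0.17 40 [ 0.5635 -0.1431  0.1697] [ 0.554 -0.151  0.165] [ 0.573 -0.134  0.175]
  z 0.18 39 [ 0.5601 -0.1455  0.1796] [ 0.551 -0.156  0.176] [ 0.568 -0.135  0.185]
  z 0.19 37 [ 0.5574 -0.1469  0.1894] [ 0.55  -0.155  0.185] [ 0.566 -0.137  0.195]
  z 0.2 45 [ 0.5551 -0.1497  0.2001] [ 0.545 -0.159  0.195] [ 0.563 -0.14   0.205]
  z 0.21 63 [ 0.551  -0.1534  0.2111] [ 0.541 -0.165  0.206] [ 0.56  -0.141  0.215]
  z 0.22 38 [ 0.5456 -0.1549  0.2188] [ 0.538 -0.168  0.216] [ 0.554 -0.145  0.222]
  z 0.23 0   
side wall [ 0.5906 -0.1209  0.057 ]
 lid ((0.5905864238739014, -0.12113675475120544), 0.05874574929475784) 0.14169325594052912 802
  z 0.15 68 [ 0.5684 -0.1307  0.149 ] [ 0.548 -0.148  0.145] [ 0.6   -0.077  0.155]
  z 0.16 60 [ 0.564  -0.1364  0.158 ] [ 0.549 -0.157  0.155] [ 0.583 -0.118  0.165]
  z 0.17 26 [ 0.5597 -0.1396  0.1711] [ 0.551 -0.151  0.165] [ 0.568 -0.133  0.175]
  z 0.18 19 [ 0.5558 -0.1418  0.1808] [ 0.55  -0.154  0.176] [ 0.565 -0.136  0.185]
  z 0.19 23 [ 0.5536 -0.1432  0.1905] [ 0.547 -0.157  0.185] [ 0.563 -0.136  0.193]
  z 0.2 26 [ 0.5513 -0.1472  0.1994] [ 0.544 -0.156  0.195] [ 0.56  -0.134  0.204]
  z 0.21 32 [ 0.5473 -0.1475  0.2117] [ 0.537 -0.162  0.206] [ 0.558 -0.141  0.215]
  z 0.22 31 [ 0.5437 -0.152   0.2199] [ 0.535 -0.166  0.215] [ 0.552 -0.144  0.224]
  z 0.23 0
```

```bash
python3 -m crank '[0,0,0,0,0,9.3,1,0,0,0,0,0,9.3,1,0,0,0,0,0,9.3,1,0,0,0,0,0,9.3,1,0,0,0,0,0,9.3,1,0,0,0,0,0,9.3,1,0,0,0,0,0,0,1,0,0,0,0,0,0,1]'
cat > to.py <<'E'
import sys
from station import r
from h import *
from scipy.spatial.transform import Rotation as Ro
C=np.array([.592,-.121,0]);yaw=np.radians(34.4);ex=np.array([np.cos(yaw),np.sin(yaw),0]);ey=np.array([-ex[1],ex[0],0])
def go(xc,yc,z):
    s=r.read_state();q=s["eef_rot"];R=Ro.from_quat(np.r_[q[1:],q[0]]).as_matrix()
    T=C+ex*xc+ey*yc+[0,0,z]; dp=T-s["tcp_pos"]
    rel=s["tcp_pos"]-C
    print("t",s["t"],"tcp can-frame mm",[round(1e3*x,1) for x in(rel@ex,rel@ey,rel[2])],"F",s["wrist_force"].round(1),"move tool mm",(1e3*R.T@dp).round(1),"grip",s["grip_width"],"toolx",R[:,0].round(3),"tooly.ex",(R[:,1]@ex).round(4))
if __name__=="__main__": go(*[float(a) for a in sys.argv[1:4]])
E
python3 to.py .015 0 .165
```

```text
t: 2.58
tcp_pos: [0.55, 0.1297, 0.3055]
eef_rot: [-0.0, 0.885, -0.467, -0.0]
wrist_force: [1.3, -0.2, -0.5]
grip_width: 0.0003
t 2.575 tcp can-frame mm [np.float64(107.0), np.float64(230.6), np.float64(305.5)] F [ 1.3 -0.2 -0.5] move tool mm [230.6  91.9 140.5] grip 0.00025505868071339023 toolx [ 0.565 -0.825 -0.   ] tooly.ex -1.0
```

```bash
python3 -m crank '[29,11.5,0,0,0,0,1,29,11.5,0,0,0,0,1,29,11.5,0,0,0,0,1,29,11.5,0,0,0,0,1,29,11.5,0,0,0,0,1,29,11.5,0,0,0,0,1,29,11.5,0,0,0,0,1,28,11.5,0,0,0,0,1,0,0,25,0,0,0,1,0,0,25,0,0,0,1,0,0,25,0,0,0,1,0,0,25,0,0,0,1,0,0,20,0,0,0,1,0,0,0,0,0,0,1,0,0,0,0,0,0,1]'
python3 to.py .015 0 .145
python3 - <<'E'
from station import r
from h import *
f=lambda im,x,y,w:cv2.resize(im[y:y+w,x:x+w,::-1],(390,390),interpolation=cv2.INTER_CUBIC)
o=[]
for c,x,y in(("scene",195,120),("side",240,110)):
    p,d=r.grab_frame(c);o.append(f(p,x,y,130))
cv2.imwrite("pics/crop3.png",np.hstack(o))
E
```

```text
t: 4.45
tcp_pos: [0.6041, -0.1129, 0.1865]
eef_rot: [-0.0, 0.884, -0.467, 0.001]
wrist_force: [0.1, 0.2, 0.6]
grip_width: 0.0004
t 4.45 tcp can-frame mm [np.float64(14.5), np.float64(-0.2), np.float64(186.5)] F [0.1 0.2 0.6] move tool mm [-0.2 -0.4 41.5] grip 0.0004468633426767432 toolx [ 0.563 -0.826  0.001] tooly.ex -1.0
```

View pics/crop3.png

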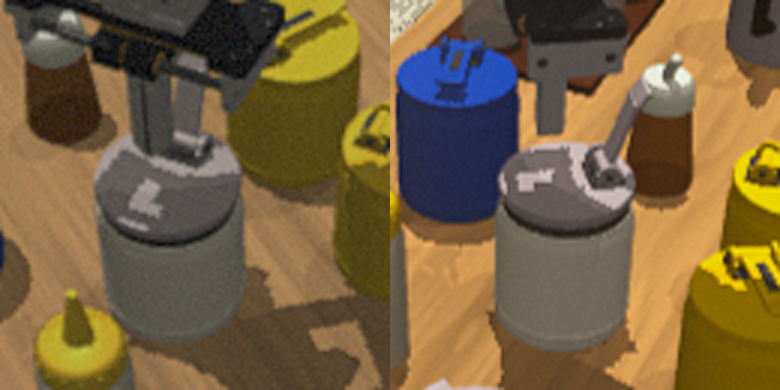

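The fingers are above the bare lid and clear of the lever. Now I'll press.

```bash
python3 -m crank '[0,0,15,0,0,0,1,0,0,15,0,0,0,1,0,0,8,0,0,0,1,0,0,2,0,0,0,1,0,0,2,0,0,0,1,0,0,2,0,0,0,1,0,0,0,0,0,0,1]'
python3 -m crank '[0,0,2,0,0,0,1,0,0,2,0,0,0,1,0,0,2,0,0,0,1,0,0,1,0,0,0,1,0,0,0,0,0,0,1]'
```

```text
t: 5.42
tcp_pos: [0.6038, -0.1128, 0.1416]
eef_rot: [-0.0, 0.884, -0.468, 0.0]
wrist_force: [0.2, -0.4, 0.5]
grip_width: 0.0007
t: 6.05
tcp_pos: [0.6038, -0.1128, 0.1343]
eef_rot: [-0.0, 0.884, -0.468, 0.0]
wrist_force: [1.1, -0.2, 1.7]
grip_width: 0.0003
```

```bash
python3 -m crank '[0,0,1,0,0,0,1,0,0,1,0,0,0,1,0,0,0,0,0,0,1]'
python3 -m crank '[0,0,1,0,0,0,1,0,0,0,0,0,0,1]'
```

```text
t: 6.42
tcp_pos: [0.6038, -0.1128, 0.1324]
eef_rot: [-0.0, 0.884, -0.468, 0.0]
wrist_force: [1.8, -1.4, 3.4]
grip_width: 0.0003
t: 6.68
tcp_pos: [0.6039, -0.1128, 0.1322]
eef_rot: [-0.0, 0.884, -0.468, 0.0]
wrist_force: [-1.9, -0.2, 10.5]
grip_width: 0.0005
```

```bash
python3 -m crank '[0,0,1,0,0,0,1,0,0,0.5,0,0,0,1,0,0,0,0,0,0,1]'
python3 -m crank '[0,0,-3,0,0,0,1,0,0,-10,0,0,0,1,0,0,-40,0,0,0,1,0,0,-40,0,0,0,1,0,0,-40,0,0,0,1,0,0,0,0,0,0,1]'
cat > m.py <<'E'
import sys
from station import r
from h import *
n=sys.argv[1]
f=lambda im,x,y,w:cv2.resize(im[y:y+w,x:x+w,::-1],(390,390),interpolation=cv2.INTER_CUBIC)
o=[]
for c,x,y in(("scene",195,120),("side",240,110)):
    i=r.camera_info(c);p,d=r.grab_frame(c);o.append(f(p,x,y,130));np.savez(f"{c}{n}.npz",p=p,d=d,**i)
    q=pts(p,d,i["mtx"],i["view"]).reshape(-1,3);q=q[~np.isnan(q[:,0])];rr=np.hypot(q[:,0]-.592,q[:,1]+.121);q=q[rr<.11];rr=rr[rr<.11]
    w=q[(q[:,2]>.03)&(q[:,2]<.1)&(rr<.066)];print(c,"wall",np.round(circ(w[:,:2]),4))
    l=q[(rr<.054)&(abs(q[:,2]-.136)<.009)];print(" lid z",np.median(l[:,2]).round(4),len(l), "above .16:",(q[(q[:,2]>.16)&(q[:,2]<.23)].shape))
    s=q[(q[:,2]>.19)&(q[:,2]<.225)&(rr<.075)];print(" tip pts",len(s),s.min(0).round(3) if len(s) else"",s.max(0).round(3) if len(s) else "")
cv2.imwrite(f"pics/crop{n}.png",np.hstack(o))
E
python3 m.py 4; python3 to.py -.095 0 .198
```

```text
t: 7.05
tcp_pos: [0.604, -0.1128, 0.1321]
eef_rot: [-0.0, 0.884, -0.468, 0.001]
wrist_force: [-7.6, 1.5, 20.5]
grip_width: 0.0008
t: 7.8
tcp_pos: [0.6045, -0.113, 0.2664]
eef_rot: [-0.001, 0.884, -0.468, 0.003]
wrist_force: [-0.2, -0.1, -0.2]
grip_width: 0.0002
scene wall [ 0.5935 -0.1213  0.0573]
 lid z 0.1306 1236 above .16: (238, 3)
 tip pts 117 [ 0.539 -0.166  0.19 ] [ 0.561 -0.143  0.213]
side wall [ 0.5907 -0.121   0.0572]
 lid z 0.1324 817 above .16: (143, 3)
 tip pts 75 [ 0.535 -0.166  0.19 ] [ 0.559 -0.138  0.215]
t 7.9 tcp can-frame mm [np.float64(14.2), np.float64(0.3), np.float64(262.5)] F [-0.1  0.2  0.2] move tool mm [  0.7 109.2  64.6] grip 0.0002894451035664184 toolx [ 0.562 -0.827 -0.   ] tooly.ex -1.0
```

View pics/crop4.png

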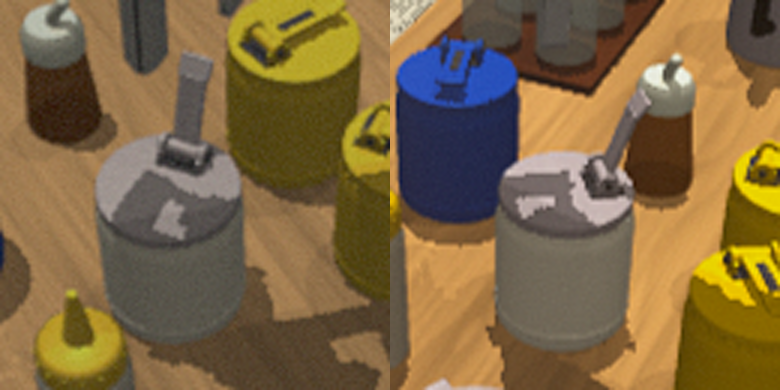

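The lid is home: depth puts its top at 0.1306 in the scene camera and 0.1324 in the side camera, the same as the sealed one. The jar has not moved. Next I'll go behind the lever.

```bash
python3 -m crank '[0,18,0,0,0,0,1,0,18,0,0,0,0,1,0,18,0,0,0,0,1,0,18,0,0,0,0,1,0,18,0,0,0,0,1,0,19,0,0,0,0,1,0,0,20,0,0,0,1,0,0,20,0,0,0,1,0,0,15,0,0,0,1,0,0,9,0,0,0,1,0,0,0,0,0,0,1,0,0,0,0,0,0,1]'
python3 to.py -.095 0 .198; python3 m.py 5
```

```text
t: 9.4
tcp_pos: [0.5138, -0.1741, 0.1996]
eef_rot: [-0.0, 0.884, -0.468, 0.0]
wrist_force: [0.2, 0.4, -0.0]
grip_width: 0.0003
t 9.4 tcp can-frame mm [np.float64(-94.5), np.float64(0.3), np.float64(199.6)] F [ 0.2  0.4 -0. ] move tool mm [0.3 0.5 1.6] grip 0.0002605165371254906 toolx [ 0.562 -0.827  0.001] tooly.ex -1.0
scene wall [ 0.5932 -0.1217  0.0577]
 lid z 0.1306 1221 above .16: (358, 3)
 tip pts 121 [ 0.538 -0.167  0.191] [ 0.561 -0.142  0.213]
side wall [ 0.5908 -0.1212  0.0573]
 lid z 0.1323 837 above .16: (242, 3)
 tip pts 75 [ 0.534 -0.166  0.19 ] [ 0.559 -0.141  0.214]
```

View pics/crop5.png

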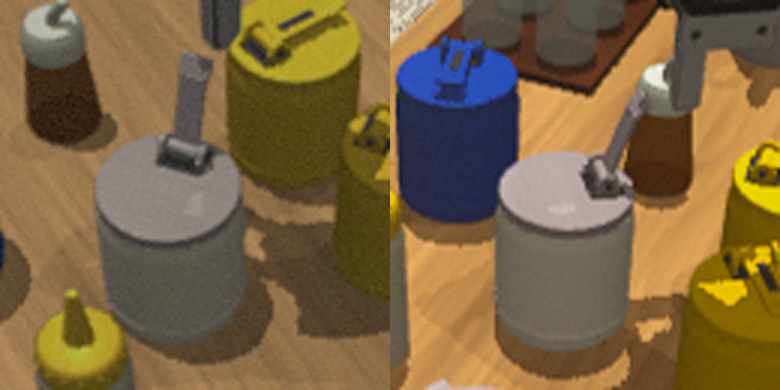

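```bash
python3 -m crank '[0,-6,2,0,0,0,1,0,-6,0,0,0,0,1,0,-6,0,0,0,0,1,0,-3,0,0,0,0,1,0,-3,0,0,0,0,1,0,-3,0,0,0,0,1,0,-3,0,0,0,0,1,0,-3,0,0,0,0,1,0,-3,0,0,0,0,1,0,-3,0,0,0,0,1]'
python3 -m crank '[0,-3,0,0,0,0,1,0,-3,0,0,0,0,1,0,-3,0,0,0,0,1,0,-3,0,0,0,0,1]'; python3 m.py 6
```

```text
t: 10.75
tcp_pos: [0.546, -0.152, 0.1969]
eef_rot: [-0.0, 0.884, -0.468, -0.0]
wrist_force: [-2.5, -1.6, 1.4]
grip_width: 0.0
t: 11.25
tcp_pos: [0.556, -0.1452, 0.1969]
eef_rot: [-0.0, 0.884, -0.468, -0.0]
wrist_force: [-1.8, -1.5, 1.7]
grip_width: 0.0006
scene wall [ 0.5934 -0.1214  0.0574]
 lid z 0.1306 1217 above .16: (282, 3)
 tip pts 179 [ 0.545 -0.149  0.191] [ 0.58  -0.126  0.225]
side wall [ 0.5908 -0.1212  0.0574]
 lid z 0.1324 829 above .16: (200, 3)
 tip pts 135 [ 0.542 -0.148  0.191] [ 0.577 -0.126  0.225]
```

View pics/crop6.png

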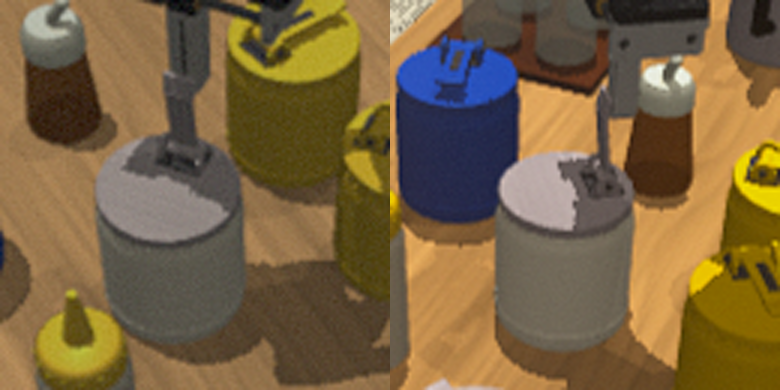

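The lever is near vertical at about 2.5 N, and the jar has not moved. I'll keep going.

```bash
python3 -m crank '[0,-3,0,0,0,0,1,0,-3,0,0,0,0,1,0,-3,0,0,0,0,1,0,-3,0.5,0,0,0,1,0,-3,0.5,0,0,0,1,0,-3,0.5,0,0,0,1,0,-3,1,0,0,0,1,0,-3,1,0,0,0,1,0,-3,1,0,0,0,1]'
python3 -m crank '[0,-3,1,0,0,0,1,0,-3,1,0,0,0,1,0,-3,1,0,0,0,1,0,-3,1,0,0,0,1,0,-3,1,0,0,0,1,0,-3,1,0,0,0,1]'; python3 m.py 7
```

```text
t: 12.48
tcp_pos: [0.5783, -0.1301, 0.1924]
eef_rot: [-0.0, 0.884, -0.468, 0.0]
wrist_force: [-2.4, -1.2, 0.1]
grip_width: 0.0003
t: 13.22
tcp_pos: [0.5931, -0.12, 0.1863]
eef_rot: [0.0, 0.884, -0.468, -0.0]
wrist_force: [-3.1, -1.4, -0.0]
grip_width: 0.0005
scene wall [ 0.5933 -0.1216  0.0575]
 lid z 0.1306 1178 above .16: (244, 3)
 tip pts 185 [ 0.581 -0.124  0.19 ] [ 0.618 -0.1    0.225]
side wall [ 0.5906 -0.1212  0.0572]
 lid z 0.1324 803 above .16: (223, 3)
 tip pts 136 [ 0.579 -0.122  0.19 ] [ 0.614 -0.095  0.225]
```

View pics/crop7.png

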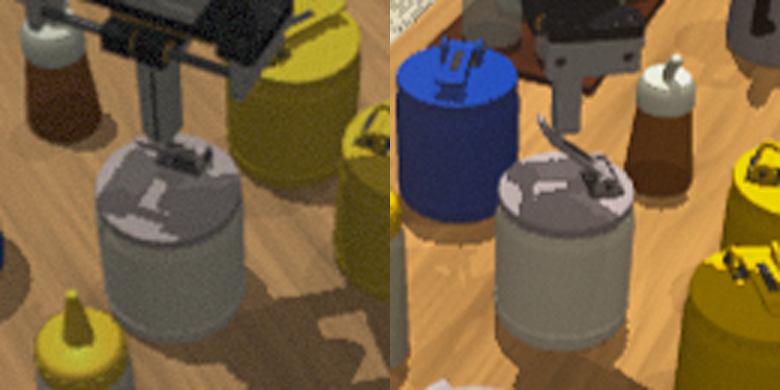

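```bash
python3 -m crank '[0,-3,1,0,0,0,1,0,-3,1,0,0,0,1,0,-3,1,0,0,0,1,0,-3,2,0,0,0,1,0,-3,2,0,0,0,1,0,-3,2,0,0,0,1,0,0,0,0,0,0,1]'; python3 m.py 8
```

```text
t: 14.2
tcp_pos: [0.608, -0.1097, 0.1772]
eef_rot: [-0.0, 0.884, -0.468, -0.0]
wrist_force: [0.6, -0.9, 0.2]
grip_width: 0.0005
scene wall [ 0.5934 -0.1214  0.0574]
 lid z 0.1304 1019 above .16: (291, 3)
 tip pts 164 [ 0.595 -0.114  0.19 ] [ 0.626 -0.092  0.225]
side wall [ 0.5908 -0.121   0.0572]
 lid z 0.1323 731 above .16: (252, 3)
 tip pts 124 [ 0.592 -0.114  0.19 ] [ 0.623 -0.091  0.225]
```

View pics/crop8.png

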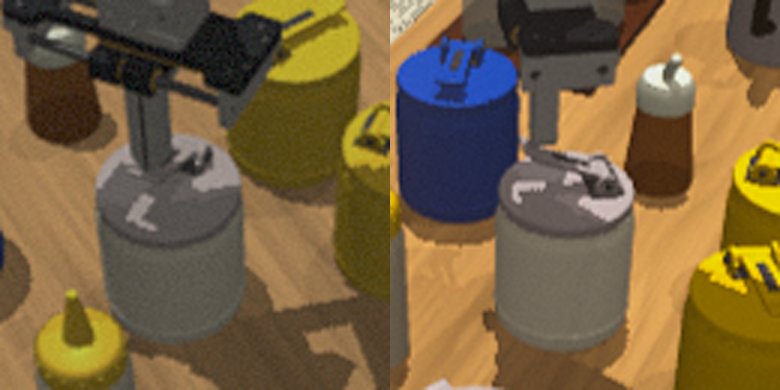

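It appears to have snapped down. I'll retreat and verify.

```bash
python3 -m crank '[0,0,-30,0,0,0,1,0,0,-40,0,0,0,1,0,0,-40,0,0,0,1,0,50,-20,0,0,0,1,0,50,0,0,0,0,1,0,50,0,0,0,0,1,0,0,0,0,0,0,1,0,0,0,0,0,0,1]'; python3 m.py 9
python3 - <<'E'
from h import *
for c in("scene","side"):
    W={}
    for n in("4","9"):
        p,d,m,v=load(f"{c}{n}.npz");q=pts(p,d,m,v).reshape(-1,3);q=q[~np.isnan(q[:,0])];W[n]=q
        for nm,x,y in(("open",.592,-.121),("sealed",.536,.174)):
            s=q[np.hypot(q[:,0]-x,q[:,1]-y)<.06]; s=s[s[:,2]<.23]
            w=s[(s[:,2]>.03)&(s[:,2]<.1)]
            print(c,n,nm,"zmax",s[:,2].max().round(4),"lidz",np.median(s[abs(s[:,2]-.132)<.005,2]).round(4),"lever z",np.median(s[(s[:,2]>.139)&(s[:,2]<.16),2]).round(4),"wall",np.round(circ(w[:,:2]),4))
        for nm,x,y in(("squeeze",.723,.015),("pour",.595,-.335),("tooth",.525,.375)):
            s=q[(np.hypot(q[:,0]-x,q[:,1]-y)<.05)&(q[:,2]>.02)];print("  ",c,n,nm,s.mean(0).round(4),len(s))
E
```

```text
t: 15.3
tcp_pos: [0.4842, -0.1941, 0.3077]
eef_rot: [-0.0, 0.884, -0.468, 0.0]
wrist_force: [-0.4, 0.1, 0.1]
grip_width: 0.0001
scene wall [ 0.5932 -0.1217  0.0576]
 lid z 0.1305 1095 above .16: (86, 3)
 tip pts 0  
side wall [ 0.5907 -0.121   0.0573]
 lid z 0.1323 736 above .16: (92, 3)
 tip pts 0  
scene 4 open zmax 0.2131 lidz 0.1304 lever z 0.1466 wall [ 0.5934 -0.1215  0.0573]
scene 4 sealed zmax 0.1533 lidz 0.1308 lever z 0.1458 wall [0.5366 0.1739 0.0577]
   scene 4 squeeze [0.7267 0.0109 0.1143] 1694
   scene 4 pour [ 0.5916 -0.3366  0.0777] 844
   scene 4 tooth [0.5334 0.3791 0.0745] 1224
scene 9 open zmax 0.1795 lidz 0.1303 lever z 0.1476 wall [ 0.5932 -0.1217  0.0576]
scene 9 sealed zmax 0.1512 lidz 0.1307 lever z 0.1457 wall [0.5366 0.1737 0.0578]
   scene 9 squeeze [0.7268 0.0109 0.1146] 1694
   scene 9 pour [ 0.5916 -0.3367  0.0783] 836
   scene 9 tooth [0.5334 0.3792 0.0747] 1225
side 4 open zmax 0.2147 lidz 0.1321 lever z 0.1476 wall [ 0.591  -0.1214  0.0575]
side 4 sealed zmax 0.1532 lidz 0.1321 lever z 0.147 wall [0.5345 0.1739 0.0577]
   side 4 squeeze [0.7072 0.012  0.1067] 1583
   side 4 pour [ 0.5761 -0.3347  0.0756] 703
   side 4 tooth [0.5125 0.3853 0.072 ] 1497
side 9 open zmax 0.1806 lidz 0.1321 lever z 0.1495 wall [ 0.5909 -0.1213  0.0574]
side 9 sealed zmax 0.153 lidz 0.1322 lever z 0.1469 wall [0.5345 0.174  0.0577]
   side 9 squeeze [0.7072 0.0122 0.1069] 1583
   side 9 pour [ 0.5778 -0.3346  0.0762] 752
   side 9 tooth [0.5125 0.3853 0.0724] 1492
```

View pics/crop9.png

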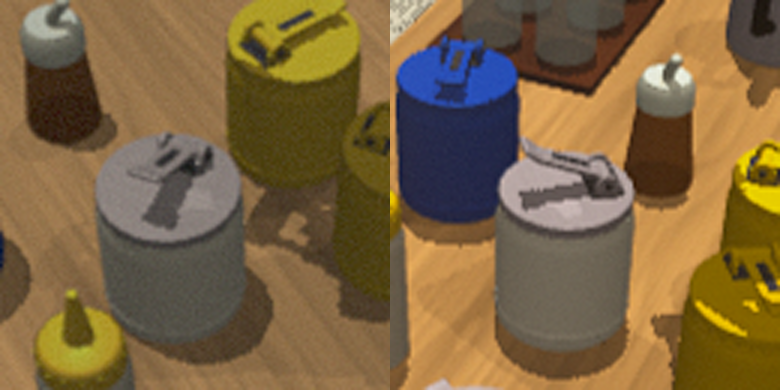

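The lever is past dead centre but not flat yet: its tip is at about 0.18, against 0.152 on the sealed canister. I'll check whether it is still moving.

```bash
python3 -m crank '[0,0,0,0,0,0,1,0,0,0,0,0,0,1,0,0,0,0,0,0,1,0,0,0,0,0,0,1,0,0,0,0,0,0,1,0,0,0,0,0,0,1]'; python3 m.py 10
python3 - <<'E'
from h import *
C=np.array([.592,-.121]);yaw=np.radians(34.4);ex=np.array([np.cos(yaw),np.sin(yaw)]);ey=np.array([-ex[1],ex[0]])
for c in("scene","side"):
  for n in("9","10"):
    p,d,m,v=load(f"{c}{n}.npz");q=pts(p,d,m,v).reshape(-1,3);q=q[~np.isnan(q[:,0])]
    s=q[(np.hypot(*(q[:,:2]-C).T)<.062)&(q[:,2]>.1385)&(q[:,2]<.23)]
    x=(s[:,:2]-C)@ex;y=(s[:,:2]-C)@ey
    print(c,n,"zmax",s[:,2].max().round(4))
    for a in range(-40,60,10):
        k=(abs(x*1e3-a)<5)
        if k.sum(): print("  x",a,k.sum(),"z",np.median(s[k,2]).round(4),s[k,2].max().round(4),"y",np.median(y[k]).round(4))
E
```

```text
t: 16.15
tcp_pos: [0.4838, -0.1943, 0.3075]
eef_rot: [-0.0, 0.884, -0.468, 0.0]
wrist_force: [0.5, -0.0, 0.7]
grip_width: 0.0005
scene wall [ 0.5934 -0.1214  0.0573]
 lid z 0.1304 1112 above .16: (84, 3)
 tip pts 0  
side wall [ 0.5907 -0.1208  0.0571]
 lid z 0.1324 729 above .16: (91, 3)
 tip pts 0  
scene 9 zmax 0.1795
  x -40 6 z 0.1429 0.1447 y -0.001
  x -30 50 z 0.1467 0.1501 y 0.0015
  x -20 41 z 0.1471 0.1537 y 0.0017
  x -10 21 z 0.154 0.1565 y 0.0012
  x 0 21 z 0.1577 0.1622 y 0.0016
  x 10 27 z 0.1625 0.1656 y 0.0013
  x 20 19 z 0.1664 0.1706 y 0.0001
  x 30 18 z 0.1734 0.1785 y 0.0037
  x 40 20 z 0.177 0.1795 y 0.0012
scene 10 zmax 0.1797
  x -40 4 z 0.1431 0.1448 y -0.0026
  x -30 48 z 0.1465 0.1502 y 0.0021
  x -20 44 z 0.1472 0.1526 y -0.0009
  x -10 23 z 0.1532 0.1562 y 0.0011
  x 0 21 z 0.158 0.161 y 0.0018
  x 10 24 z 0.1637 0.1661 y 0.0006
  x 20 22 z 0.1664 0.1703 y 0.0006
  x 30 15 z 0.1743 0.1778 y 0.004
  x 40 22 z 0.1773 0.1797 y 0.0003
side 9 zmax 0.1806
  x -40 19 z 0.1449 0.1504 y 0.013
  x -30 50 z 0.1476 0.1515 y 0.006
  x -20 26 z 0.1503 0.1552 y 0.0072
  x -10 24 z 0.1559 0.1589 y 0.0046
  x 0 21 z 0.1606 0.1638 y 0.0064
  x 10 23 z 0.1646 0.1678 y 0.0049
  x 20 24 z 0.1684 0.1732 y 0.0054
  x 30 25 z 0.1763 0.1806 y 0.0066
  x 40 7 z 0.1787 0.1803 y 0.0007
side 10 zmax 0.1812
  x -40 16 z 0.1438 0.1479 y 0.01
  x -30 51 z 0.1478 0.1532 y 0.0069
  x -20 29 z 0.1507 0.1546 y 0.0036
  x -10 24 z 0.1561 0.1581 y 0.0029
  x 0 21 z 0.1607 0.1651 y 0.006
  x 10 25 z 0.1644 0.1677 y 0.0043
  x 20 22 z 0.1696 0.1728 y 0.0048
  x 30 26 z 0.1768 0.1804 y 0.0066
  x 40 6 z 0.1791 0.1812 y 0.0048
```

View pics/crop10.png

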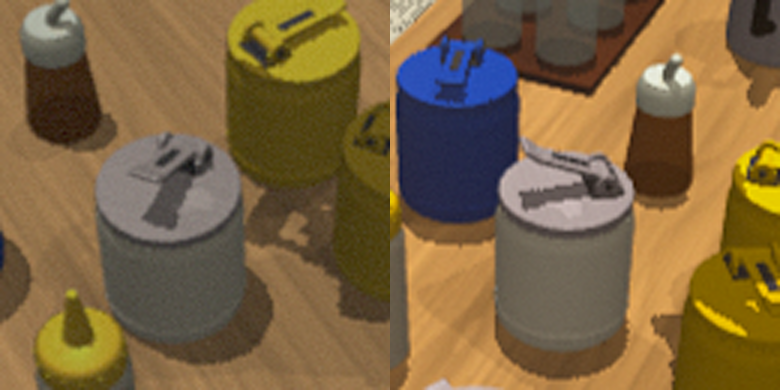

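The lever is resting at about 0.4 rad and not moving, so it did not snap the whole way. I'll press it down near its tab, inside the rim, until it is flat.

```bash
python3 to.py .033 0.001 .19
```

```text
t 16.25 tcp can-frame mm [np.float64(-130.7), np.float64(0.7), np.float64(307.5)] F [ 0.5  0.2 -0.8] move tool mm [  -0.9 -163.7  117.5] grip 2.2224616127723598e-05 toolx [ 0.562 -0.827  0.   ] tooly.ex -1.0
```

```bash
python3 -m crank '[0,-41,0,0,0,0,1,0,-41,0,0,0,0,1,0,-41,0,0,0,0,1,0,-41,0,0,0,0,1,0,0,0,0,0,0,1,0,0,40,0,0,0,1,0,0,40,0,0,0,1,0,0,30,0,0,0,1,0,0,5,0,0,0,1,0,0,0,0,0,0,1]'
python3 -m crank '[0,0,3,0,0,0,1,0,0,3,0,0,0,1,0,0,3,0,0,0,1,0,0,3,0,0,0,1,0,0,3,0,0,0,1,0,0,3,0,0,0,1,0,0,3,0,0,0,1]'; python3 to.py .033 0 .15
```

```text
t: 17.5
tcp_pos: [0.6195, -0.1025, 0.1936]
eef_rot: [-0.0, 0.884, -0.468, 0.001]
wrist_force: [0.3, -1.0, 0.6]
grip_width: 0.0001
t: 18.38
tcp_pos: [0.6194, -0.1021, 0.1712]
eef_rot: [0.0, 0.884, -0.468, -0.0]
wrist_force: [0.3, 1.0, 0.0]
grip_width: 0.0001
t 18.375 tcp can-frame mm [np.float64(33.3), np.float64(0.1), np.float64(171.2)] F [0.3 1.  0. ] move tool mm [ 0.1  0.3 21.2] grip 0.00012232850817019586 toolx [ 0.562 -0.827 -0.   ] tooly.ex -1.0
```

```bash
python3 -m crank '[0,0,3,0,0,0,1,0,0,3,0,0,0,1,0,0,3,0,0,0,1,0,0,3,0,0,0,1,0,0,0,0,0,0,1]'; python3 m.py 11
```

```text
t: 19.0
tcp_pos: [0.6194, -0.1021, 0.1591]
eef_rot: [0.0, 0.884, -0.468, -0.0]
wrist_force: [0.7, -0.7, 0.8]
grip_width: 0.0005
scene wall [ 0.5932 -0.1216  0.0575]
 lid z 0.1305 875 above .16: (307, 3)
 tip pts 172 [ 0.607 -0.109  0.19 ] [ 0.637 -0.082  0.225]
side wall [ 0.5907 -0.121   0.0572]
 lid z 0.1325 650 above .16: (161, 3)
 tip pts 82 [ 0.604 -0.1    0.19 ] [ 0.629 -0.082  0.215]
```

View pics/crop11.png

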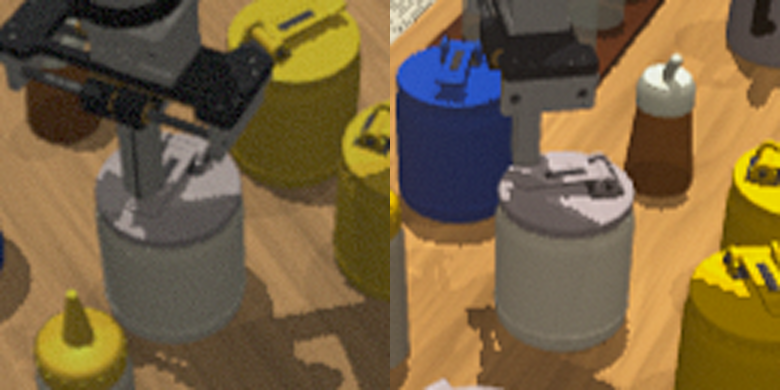

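The lever is almost flat. I'll carry on slowly to a firm stop.

```bash
python3 -m crank '[0,0,2,0,0,0,1,0,0,2,0,0,0,1,0,0,2,0,0,0,1,0,0,0,0,0,0,1]'
python3 -m crank '[0,0,2,0,0,0,1,0,0,1,0,0,0,1,0,0,0,0,0,0,1]'
```

```text
t: 19.6
tcp_pos: [0.6194, -0.1021, 0.1532]
eef_rot: [0.0, 0.884, -0.468, -0.0]
wrist_force: [-0.3, -0.9, 0.2]
grip_width: 0.0006
t: 19.98
tcp_pos: [0.6196, -0.1021, 0.1507]
eef_rot: [-0.0, 0.884, -0.468, 0.0]
wrist_force: [-0.2, 0.3, 3.3]
grip_width: -0.0
```

```bash
python3 -m crank '[0,0,1,0,0,0,1,0,0,0,0,0,0,1]'
python3 -m crank '[0,0,-2,0,0,0,1,0,0,-10,0,0,0,1,0,0,-30,0,0,0,1,0,0,-40,0,0,0,1,0,0,-40,0,0,0,1,0,50,-25,0,0,0,1,0,50,0,0,0,0,1,0,50,0,0,0,0,1,0,50,0,0,0,0,1,0,0,0,0,0,0,1,0,0,0,0,0,0,1]'; python3 m.py 12
python3 - <<'E'
from h import *
for c in("scene","side"):
    for n in("4","12"):
        p,d,m,v=load(f"{c}{n}.npz");q=pts(p,d,m,v).reshape(-1,3);q=q[~np.isnan(q[:,0])]
        for nm,x,y in(("open",.592,-.121),("sealed",.536,.174)):
            s=q[np.hypot(q[:,0]-x,q[:,1]-y)<.06]; s=s[s[:,2]<.23]
            w=s[(s[:,2]>.03)&(s[:,2]<.1)]
            print(c,n,nm,"zmax",s[:,2].max().round(4),"lidz",np.median(s[abs(s[:,2]-.132)<.005,2]).round(4),"lever z",np.median(s[(s[:,2]>.139)&(s[:,2]<.16),2]).round(4),"wall",np.round(circ(w[:,:2]),4))
        for nm,x,y in(("squeeze",.723,.015),("pour",.595,-.335),("tooth",.525,.375)):
            s=q[(np.hypot(q[:,0]-x,q[:,1]-y)<.05)&(q[:,2]>.02)];print("  ",c,n,nm,s.mean(0).round(4),len(s))
E
```

```text
t: 20.23
tcp_pos: [0.6197, -0.1021, 0.1502]
eef_rot: [-0.0, 0.884, -0.468, 0.001]
wrist_force: [-1.6, 1.1, 6.6]
grip_width: 0.0002
t: 21.6
tcp_pos: [0.4544, -0.2144, 0.2969]
eef_rot: [-0.0, 0.884, -0.468, 0.0]
wrist_force: [-0.0, 0.0, -0.1]
grip_width: 0.0005
scene wall [ 0.5932 -0.1218  0.0578]
 lid z 0.1307 1098 above .16: (0, 3)
 tip pts 0  
side wall [ 0.5907 -0.1212  0.0573]
 lid z 0.1325 675 above .16: (0, 3)
 tip pts 0  
scene 4 open zmax 0.2131 lidz 0.1304 lever z 0.1466 wall [ 0.5934 -0.1215  0.0573]
scene 4 sealed zmax 0.1533 lidz 0.1308 lever z 0.1458 wall [0.5366 0.1739 0.0577]
   scene 4 squeeze [0.7267 0.0109 0.1143] 1694
   scene 4 pour [ 0.5916 -0.3366  0.0777] 844
   scene 4 tooth [0.5334 0.3791 0.0745] 1224
scene 12 open zmax 0.1513 lidz 0.1303 lever z 0.1454 wall [ 0.5931 -0.1219  0.0578]
scene 12 sealed zmax 0.1519 lidz 0.1307 lever z 0.1457 wall [0.5366 0.1738 0.0578]
   scene 12 squeeze [0.7267 0.011  0.1145] 1695
   scene 12 pour [ 0.5917 -0.3365  0.078 ] 841
   scene 12 tooth [0.5335 0.3792 0.0744] 1227
side 4 open zmax 0.2147 lidz 0.1321 lever z 0.1476 wall [ 0.591  -0.1214  0.0575]
side 4 sealed zmax 0.1532 lidz 0.1321 lever z 0.147 wall [0.5345 0.1739 0.0577]
   side 4 squeeze [0.7072 0.012  0.1067] 1583
   side 4 pour [ 0.5761 -0.3347  0.0756] 703
   side 4 tooth [0.5125 0.3853 0.072 ] 1497
side 12 open zmax 0.1526 lidz 0.1322 lever z 0.147 wall [ 0.591  -0.1215  0.0575]
side 12 sealed zmax 0.1529 lidz 0.1321 lever z 0.1469 wall [0.5345 0.174  0.0577]
   side 12 squeeze [0.7072 0.0121 0.107 ] 1578
   side 12 pour [ 0.5778 -0.335   0.0763] 748
   side 12 tooth [0.5125 0.3854 0.0719] 1504
```

View pics/crop12.png

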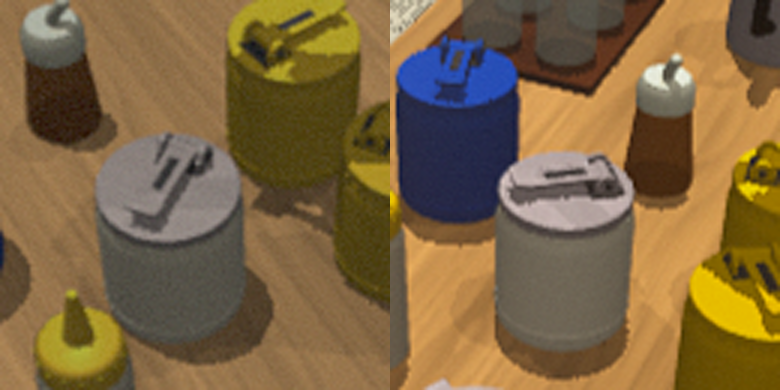

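```bash
python3 -c "
from station import r
print(r.read_state()['t'],r.job_done())"
```

```text
the job is handed in; nothing more can be done
21.7 None
```

The open white canister is sealed: I pressed its lid home, then flipped its lever flat. I handed the job in at 21.7 s.

- **Lid:** I pressed it to a firm stop at about 20 N, with the fingertips at 0.132 m. The depth cameras put its top at 0.130–0.132 m, the same as the sealed canister's.
- **Lever:** I pushed it over from behind with about 3 N sideways in the readings taken. My first check disagreed with the task description: past dead centre it stayed at about 0.4 rad instead of snapping flat by itself. I pressed it down near its tab, to about 7 N.
- **Last check:** About a second after I released the lever, its heights matched the sealed canister's to within 1 mm (highest point 0.151–0.153 m, middle of the lever 0.145–0.147 m).
- **Everything else:** The jar, the sealed canister, the squeeze bottle and the toothpick cup measured the same as after the lid press, to within about 1 mm. The pourer did too in the scene camera. The side camera differed by 1.7 mm, probably because the gripper hid part of it in the earlier picture. The arm was clear of everything at hand-in.

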